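# Wipe pot shards off the sorting board under the drying shelf

### The arm

A 6-joint arm with a two-finger parallel gripper is mounted at the origin on the work surface. World frame = base frame: x ahead of the robot, y to its left, z up, the work surface at z = 0. Lengths are in m, angles in rad, forces in N, time in s.
With the tool pointing down it reaches from about 0.25 to 0.85 m from the base axis. Payload 12.5 kg.
Tool frame: the origin (TCP) lies at the very end of the fingers, on their centre line; the grasp point (between the pads) lies 19 mm behind it; z points along the fingers, y is the line along which they close (so a half turn about z gives the same grasp; the last joint's range is limited). The gripper opens to 93 mm and grips with 3 to 60 N. Pads are 15 mm wide; open, the fingers measure 128 mm over their backs; the gripper's body (75 mm by 188 mm) begins 65 mm behind the grasp point.
Start: joints at [1.17, 0.351, 1.652, -0, 1.139, -0.085], TCP at [0.171, 0.523, 0.183] pointing down, gripper open.
Joint ranges: [-2.75, 2.75], [-0.79, 2.1], [0.01, 2.65], [-1.57, 4.71], [0.07, 3.14], [-2.87, 2.87]. Speed limits (rad/s): [2.22, 2.22, 2.79, 3.14, 3.14, 3.14].

### API

Orientations are given as a rotation vector (axis times angle).
In Python, from station import arm, optics gives the robot as it stands. The module is installed in compiled form; this text tells all that it offers.
- The arm moves only by the tool apply_moves, never from a script. Its argument "rows" is one flat list of numbers, 7 for each row, row after row: the shift along the tool's x, y, z in m, then the turn, a rotation vector about the tool's x, y, z in degrees, then the finger opening in m, from 0 to 0.093. In form: [dx, dy, dz, wx, wy, wz, hand, dx, dy, dz, wx, wy, wz, hand, ...]. A call has 1 to 20 rows; each row is the pose to reach, as a shift and turn from the pose commanded when the call began, along the tool's axes at that moment; what a row does not reach only later rows make up. A row lasts 1/8 s, in which the tool goes at most 62.5 mm and 10.7 degrees, less where a joint would pass 70% of its speed; a pose out of reach is approached as far as the arm can. A call with a gripper value outside its range is refused whole. The fingers move at their own pace and stop on an object; "force" is the grip in N (left out, the last holds). Time passes only in rows, so rows that repeat a pose let the fingers close. It gives the time, the measured TCP pose, the force, the opening and the grip force at its end, in the units of the state.
- arm.observe(): the state, without advancing time (a new reading comes with each control period).
- optics.capture(name): name is "side" or "top" or "wrist"; returns a dict with "image" (400x640x3 uint8, red, green, blue), "mtx" (3x3 intrinsics, pixels), "T" (4x4, takes a point from camera to world coordinates). Camera axes: x right, y up, looking along -z (the intrinsics and any distortion apply to the point x, -y, -z); pixel columns grow to the right and rows downward; lengths in m; the calibration is good to about 2 mm. A picture is of the moment at which its call begins. There is no depth.
- arm.sign_off(): hands the job in; it is judged then, once.
The state is a dict: "clock": time; "qpos": joint angles; "qvel": joint speeds; "tau": joint torques, N m; "ee_pos": TCP position; "eef_rot": TCP orientation; "contact_force": force on the tool from outside, world axes, zero at the start; "moment": the same for the moment, N m; "width": finger opening in m; "grasp_force": force on a finger pad.
Only numpy, scipy, OpenCV 4.12 (cv2) and the standard library are available. Lean on these libraries where they do the work, as an engineer would, in place of code of your own. Each camera call takes 0.05 s, during which the arm holds its last target. There are 200 camera calls.

### The job

Take the scraper by its leaning handle, reach in under the wire shelf with it and press it firmly (more than 4 N, but never over 30 N) onto the sorting board behind the shards, then draw it, still pressed on the board, to the open front edge, in as many strokes as needed, until all six shards have dropped into the scrap bin. Stand the scraper back upright in the middle of its cork pad and let go. Move the shards with the scraper only, not with the fingers, and leave the pots, tape and carton where they are.

Things in the scene. Friction and masses are not known exactly. Their poses are not given: they have to be found in the camera images.
- stand: fixed blue frame carrying the board and a wire shelf. Origin on the table under the board; +x to its rear (the robot's left), so its open front faces the robot's right; y along the board's width, +z up. In this frame the board's top is at z = 85 mm, its open front edge at x = -90 mm; its rims (12 mm thick, 10 mm high) have inner faces at y = +-108 and x = 93 mm. Two posts 24 mm square, 300 mm tall, at x = 135, y = +-135 mm
- shelf_edge (a point): middle of the wire shelf's front edge, 225 mm over the table, 140 mm over the board, at x = 15, y = 0 mm of the stand; axes as the stand's. From here the shelf (6 mm wires 45 mm apart) runs 130 mm to the rear and 135 mm to either side; an upright wire guard stands 63 mm high along this edge. A small pot stands on the shelf
- board: grey sorting board, 195 x 240 x 18 mm. Origin on its top face, at x = 0, y = 0 of the stand; axes as the stand's. It sits on stiff rubber buffers: pressed down it starts to sink above 2 N and gives about 1 mm for each 8 N more, at most 6 mm
- bin: fixed open steel scrap bin, 125 mm in x by 260 mm in y, 45 mm high, walls 4 mm, standing just below and in front of the board's open edge (its rear wall tucks 12 mm or more under the board). Origin: centre of its underside
- pad: fixed cork pad 100 x 125 x 5 mm on the table to the right of the stand, the scraper's place (a like pad near it carries a yellow pot; either may be the nearer). Origin: centre of its underside; its top is 5 mm up
- scraper: aluminium block 40 (x) x 100 (y) x 22 mm high with a wooden handle, 320 to 480 g. Origin: centre of the block's flat underside; +z up as it stands. The handle leans 40 degrees from +z towards the block's -x (the robot's right as it stands, more or less); its axis starts 6 mm above the origin and ends 157 mm along. It is 20 mm wide along y (grip these flat sides), 30 mm the other way. The -x side pushes the shards
- chip0: loose terracotta shard, about 25 x 20 mm and 7 mm thick, 12 g, lying flat on the board within x = -40 to 35 mm, y = -65 to 65 mm of the stand's frame (its centre). Origin: centre of its underside
- chip1: loose terracotta shard, about 25 x 20 mm and 7 mm thick, 12 g, lying flat on the board within x = -40 to 35 mm, y = -65 to 65 mm of the stand's frame (its centre). Origin: centre of its underside
- chip2: loose terracotta shard, about 25 x 20 mm and 7 mm thick, 12 g, lying flat on the board within x = -40 to 35 mm, y = -65 to 65 mm of the stand's frame (its centre). Origin: centre of its underside
- chip3: loose terracotta shard, about 25 x 20 mm and 7 mm thick, 12 g, lying flat on the board within x = -40 to 35 mm, y = -65 to 65 mm of the stand's frame (its centre). Origin: centre of its underside
- chip4: loose terracotta shard, about 25 x 20 mm and 7 mm thick, 12 g, lying flat on the board within x = -40 to 35 mm, y = -65 to 65 mm of the stand's frame (its centre). Origin: centre of its underside
- chip5: loose terracotta shard, about 25 x 20 mm and 7 mm thick, 12 g, lying flat on the board within x = -40 to 35 mm, y = -65 to 65 mm of the stand's frame (its centre). Origin: centre of its underside
- pot_pad: bystander: loose yellow flowerpot with white rim, 84 mm wide, 85 mm high, on the other cork pad. Origin: centre of its underside
- pot_a: bystander: loose white flowerpot, 90 mm wide, 90 mm high, right rear of the table. Origin: centre of its underside
- pot_b: bystander: loose blue flowerpot, 76 mm wide, 75 mm high, left rear. Origin: centre of its underside
- tape: bystander: loose roll of tape, 100 mm wide, 48 mm high, far left. Origin: centre of its underside
- sponge_box: bystander: small loose carton 90 x 60 x 40 mm, left front. Origin: centre of its underside
Mind the look-alikes: they are no part of the job. Leave any pink or turquoise look-alike of the scraper alone. What is shaped like the pad but purple is not meant.

How it is judged:
On the way, in this order (a step that is already met when the one before it is completed fails the run):
1. the scraper is pressed on the board with more than 4 N behind the shards, under the wire shelf (its block's centre more than 60 mm behind the stand's origin) (x of scraper in the frame of stand above 0.06 m and contact force between scraper and board above 4 N), for 0.15 s.
2. the scraper, still pressed on the board (over 1.5 N), has come to the front (its block's centre less than 40 mm from the front edge) (x of scraper in the frame of stand below -0.05 m and contact force between scraper and board above 1.5 N), for 0.05 s.
At the end, for the whole second after the job is handed in: all six shards lie at rest inside the scrap bin (centres within its walls, below 42 mm over its underside); the scraper stands at rest on its cork pad, within 35 mm of the pad's centre, its own z axis within 0.1 rad of vertical, its underside no more than 4 mm above the pad's top (x of chip0 in the frame of bin between -0.06 and 0.06 m and y of chip0 in the frame of bin between -0.128 and 0.128 m and z of each of chip0, chip1, chip2, chip3, chip4, chip5 in the frame of bin below 0.042 m and linear speed of each of chip0, chip1, chip2, chip3, chip4, chip5 below 0.03 m/s and x of chip1 in the frame of bin between -0.06 and 0.06 m and y of chip1 in the frame of bin between -0.128 and 0.128 m and x of chip2 in the frame of bin between -0.06 and 0.06 m and y of chip2 in the frame of bin between -0.128 and 0.128 m and x of chip3 in the frame of bin between -0.06 and 0.06 m and y of chip3 in the frame of bin between -0.128 and 0.128 m and x of chip4 in the frame of bin between -0.06 and 0.06 m and y of chip4 in the frame of bin between -0.128 and 0.128 m and x of chip5 in the frame of bin between -0.06 and 0.06 m and y of chip5 in the frame of bin between -0.128 and 0.128 m and horizontal distance between scraper and pad below 0.035 m and angle between scraper's own z axis and vertical below 0.1 rad and z of scraper in the frame of pad below 0.009 m and linear speed of scraper below 0.02 m/s); the robot touches nothing.
It fails at once if the scraper presses on the board with more than 30 N (contact force between scraper and board above 30 N).
It fails at once if a finger pushes a shard (over 0.5 N) (contact force between the fingers and chip0 above 0.5 N or contact force between the fingers and chip1 above 0.5 N or contact force between the fingers and chip2 above 0.5 N or contact force between the fingers and chip3 above 0.5 N or contact force between the fingers and chip4 above 0.5 N or contact force between the fingers and chip5 above 0.5 N).
It fails at once if a pot, the tape or the carton is moved by more than 25 mm (distance of any of pot_pad, pot_a, pot_b, tape, sponge_box from where it was at the start of the episode above 0.025 m).
It also fails if it takes over 61 s, if anything falls off the work surface, if the arm or the gripper's body presses on something with over 40 N, if the wrist force passes 120 N, or if a joint passes its speed limit or range.

## Working session

There is one attempt and no reset: what is moved stays moved. The work goes in short steps, Python scripts to look and compute and a tool call to move; the robot and the scene stay as the last step left them, time stands still between calls to the robot, and variables do not carry over. Pictures are saved under pics/ and viewed, at most 10 in all, crops included, and the job is handed in when it is done.

Besides the shell and the picture viewer there is one more tool, called after "Call:" as name(argument=value, ...), one argument or row to a line, values as JSON. apply_moves: Moves the arm, as the interface text tells. Its arguments: {"type":"object","properties":{"rows":{"type":"array"},"force":{"type":"number"}},"required":["rows"]}

```bash
mkdir -p pics; cat > h.py <<'E'
import numpy as np, cv2
from station import arm, optics
from scipy.spatial.transform import Rotation as R
def snap(n,f):
    c=optics.capture(n); cv2.imwrite(f'pics/{f}.png',c['image'][:,:,::-1]); np.savez(f'pics/{f}.npz',**c); return c
def ray(c,px):
    K=c['mtx'];T=c['T']
    d=np.linalg.inv(K)@[px[0],px[1],1]; d=T[:3,:3]@[d[0],-d[1],-d[2]]; return T[:3,3],d
def at(c,px,z):
    o,d=ray(c,px); return o+d*(z-o[2])/d[2]
def proj(c,P):
    T=c['T'];p=T[:3,:3].T@(np.asarray(P,float)-T[:3,3]); q=c['mtx']@[p[0],-p[1],-p[2]]; return q[:2]/q[2]
E
python3 - <<'E'
from h import *
s=arm.observe(); print(s)
for n in('side','top'):
    c=snap(n,n+'0'); print(c.keys(),c['mtx'],c['T'].round(3))
E
```

```text
{'clock': 0.0, 'qpos': array([ 1.17040222e+00,  3.51214355e-01,  1.65243261e+00,  3.77208535e-07,
        1.13908360e+00, -8.46183969e-02]), 'qvel': array([-2.80169049e-04, -6.33667783e-04,  8.03449713e-04, -4.90998401e-04,
        5.72050430e-06, -1.79848082e-03]), 'tau': array([ 1.68753719e-03, -4.97315061e+01, -2.85250586e+01,  6.99726306e-02,
        2.56348983e-02, -5.13936686e-05]), 'ee_pos': array([0.17063928, 0.52245474, 0.18221019]), 'eef_rot': array([-4.93918208e-01, -3.10224552e+00,  1.73485273e-03]), 'contact_force': array([ 0.76080627,  0.87744328, -0.85360793]), 'moment': array([-0.00762297, -0.01063243,  0.02100391]), 'grasp_force': 0.0, 'width': 0.0929007014397333}
dict_keys(['image', 'mtx', 'T']) [[392.86142928   0.         319.05885359]
 [  0.         392.86142928 203.45971129]
 [  0.           0.           1.        ]] [[ 0.999  0.047 -0.021  0.488]
 [-0.045  0.611 -0.791 -1.05 ]
 [-0.024  0.791  0.612  0.903]
 [ 0.     0.     0.     1.   ]]
dict_keys(['image', 'mtx', 'T']) [[399.85086888   0.         317.14519441]
 [  0.         399.85086888 204.03944713]
 [  0.           0.           1.        ]] [[-3.000e-02  9.770e-01 -2.120e-01  2.350e-01]
 [-1.000e+00 -2.900e-02  7.000e-03 -8.500e-02]
 [ 1.000e-03  2.120e-01  9.770e-01  1.392e+00]
 [ 0.000e+00  0.000e+00  0.000e+00  1.000e+00]]
```

View pics/side0.png

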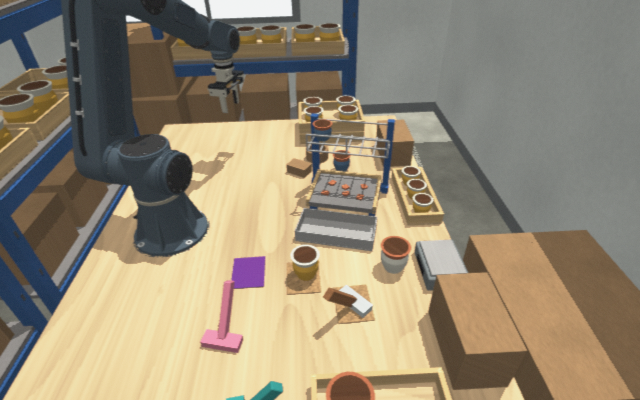

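View pics/top0.png

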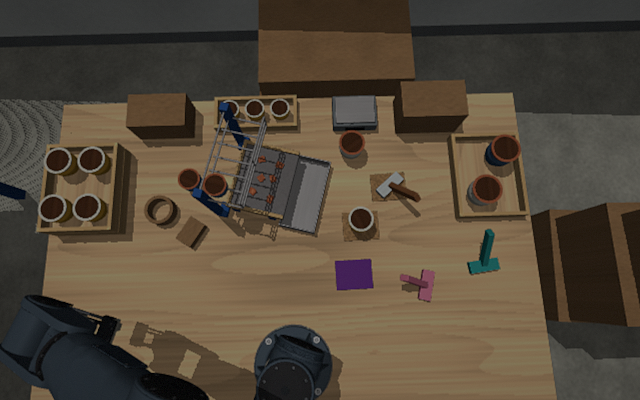

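The side picture shows the aluminium scraper with its wooden handle at (350,300) on a cork pad, with the yellow pot's pad at (303,275). In the top picture the scraper is at (393,186) and the stand at about (265,180). There are three scraper-like things: pink at (225,320 side), turquoise at (255,395 side) and aluminium with wood at (350,300 side). Only the last one fits the description and stands on cork. I'll confirm it in a crop.

```bash
python3 - <<'E'
import cv2,numpy as np
a=cv2.imread('pics/top0.png');s=cv2.imread('pics/side0.png')
A=cv2.resize(a[95:245,190:350],None,fx=3.75,fy=3.75,interpolation=cv2.INTER_CUBIC)  # 600x562
B=cv2.resize(a[160:240,335:425],(200,178),interpolation=cv2.INTER_CUBIC)
cv2.imwrite('pics/c1.png',A)
B=cv2.resize(a[160:250,330:430],None,fx=4,fy=4,interpolation=cv2.INTER_CUBIC) #400x360
C=cv2.resize(s[240:330,280:380],None,fx=4,fy=4,interpolation=cv2.INTER_CUBIC)
cv2.imwrite('pics/c2.png',np.hstack([B,C]))
E
```

```text
(no output)
```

View pics/c1.png

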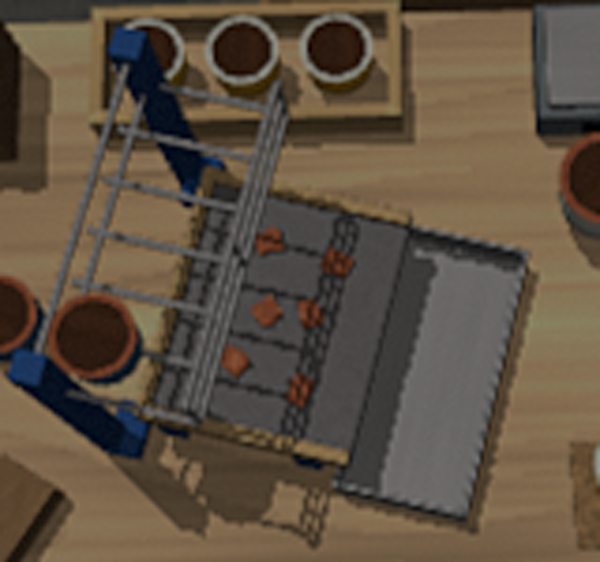

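View pics/c2.png

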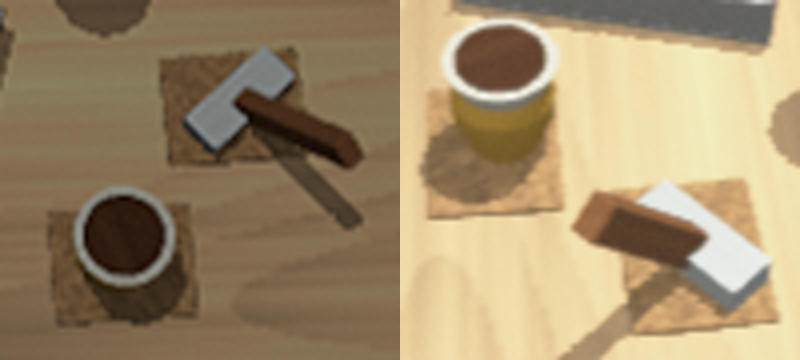

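The crops confirm the aluminium block with the wooden handle on cork. In c2-left its block-top corners are at (265,47), (297,76), (213,152) and (185,118). In c1 the post tops are at (127,44) and (28,367). The shards are at (270,240), (337,262), (268,312), (310,312), (236,360) and (300,390).

```bash
cat > m.py <<'E'
from h import *
c=dict(np.load('pics/top0.npz'))
A=lambda p,z: at(c,(p[0]/3.75+190-.4,p[1]/3.75+95-.4),z)
B=lambda p,z: at(c,(p[0]/4+330-.4,p[1]/4+160-.4),z)
if __name__=='__main__':
    np.set_printoptions(precision=4,suppress=True)
    p1,p2=A((127,44),.3),A((28,367),.3); print('posts',p1,p2,np.linalg.norm(p1-p2))
    y=(p1-p2)[:2]/np.linalg.norm((p1-p2)[:2])
    # stand +x rear (robot left), z up: y = z cross x; 
    x=np.array([y[1],-y[0]]); 
    if x[1]<0: x=-x
    y=np.array([-x[1],x[0]])
    o=(p1+p2)[:2]/2-.135*x; print('x',x,np.degrees(np.arctan2(x[1],x[0])),'o',o)
    F=lambda q:np.array([(q[:2]-o)@x,(q[:2]-o)@y])
    for p in [(410,215),(348,455)]: print('rimend',F(A(p,.095)))
    for p in [(525,255),(472,522)]: print('binfront',F(A(p,.045)))
    for p in [(285,95),(190,415)]: print('guard top',F(A(p,.288)))
    for p in [(270,240),(337,262),(268,312),(310,312),(236,360),(300,390)]: print('chip',F(A(p,.092)))
    Q=[B(p,.027)[:2] for p in [(265,47),(297,76),(213,152),(185,118)]]
    print('blk',np.array(Q),np.mean(Q,0),[np.linalg.norm(Q[i]-Q[i-1]) for i in range(4)])
    e=Q[0]+Q[1]-Q[2]-Q[3]; print('long axis deg',np.degrees(np.arctan2(e[1],e[0])))
    P=[B(p,.005)[:2] for p in [(160,58),(298,47),(305,160),(170,165)]]
    print('pad',np.array(P),np.mean(P,0),[np.linalg.norm(P[i]-P[i-1]) for i in range(4)])
    print('handle end ~', B((350,152),.005+.006+.157*np.cos(.698)))
    print('pot',[B(p,.09)[:2] for p in [(125,235)]], 'pot_a',at(c,(352,143),.09),'shelfpot',A((95,335),.28))
E
python3 m.py
```

```text
posts [0.775  0.1748 0.3   ] [0.5153 0.2438 0.3   ] 0.2687494980860632
x [0.2565 0.9665] 75.1346991070104 o [0.6105 0.0788]
rimend [-0.0892 -0.1167]
rimend [-0.0888  0.1117]
binfront [-0.1975 -0.1197]
binfront [-0.2067  0.1378]
guard top [ 0.0059 -0.1259]
guard top [0.0098 0.1402]
chip [ 0.0295 -0.0654]
chip [-0.035 -0.059]
chip [0.0138 0.0007]
chip [-0.023  -0.0079]
chip [0.0302 0.0503]
chip [-0.0324  0.0639]
blk [[ 0.6419 -0.3778]
 [ 0.6144 -0.4043]
 [ 0.5476 -0.3254]
 [ 0.579  -0.3028]] [ 0.5957 -0.3526] [np.float64(0.09795279667838824), np.float64(0.038163772181589534), np.float64(0.10332405914764681), np.float64(0.038738304194762416)]
long axis deg -49.869229107086596
pad [[ 0.641  -0.2872]
 [ 0.6476 -0.4124]
 [ 0.5429 -0.4106]
 [ 0.5419 -0.2903]] [ 0.5933 -0.3501] [np.float64(0.09912330199320986), np.float64(0.12539145847393043), np.float64(0.1047264751509799), np.float64(0.12030747363630952)]
handle end ~ [ 0.5204 -0.4179  0.1313]
pot [array([ 0.465 , -0.2371])] pot_a [ 0.7292 -0.2206  0.09  ] shelfpot [0.5442 0.1993 0.28  ]
```

```bash
cat > k.py <<'E'
from h import *
np.set_printoptions(precision=3,suppress=True)
def frame(yaw,tilt,flip):  # yaw of scraper x axis; tool z leans to +x by tilt from down
    x=np.array([np.cos(yaw),np.sin(yaw),0]);y=np.array([-x[1],x[0],0]);z=np.array([0,0,1.])
    tz=x*np.sin(tilt)-z*np.cos(tilt); ty=y if not flip else -y
    return np.column_stack([np.cross(ty,tz),ty,tz])
if __name__=='__main__':
    s=arm.observe();q=s['qpos'];r=R.from_rotvec(s['eef_rot']).as_matrix();print(r)
    m=R.from_euler('ZYZYZ',[q[0],q[1]+q[2],q[3],q[4],q[5]]).as_matrix();print(m.T@r)
    c=m.T@r
    for name,yaw,g in(('pick',40.1,(.546,-.393)),('work',75.1,(.61,.08)),('front',75.1,(.56,-.06))):
      for tilt in(40,50):
       for flip in(0,1):
        F=frame(np.radians(yaw),np.radians(tilt),flip)
        w=np.array(g)-F[:2,2]*.2; q1=np.arctan2(w[1],w[0])
        for q23 in(1.6,2.0):
            e=(R.from_euler('ZY',[q1,q23]).inv()*R.from_matrix(F@c.T)).as_euler('ZYZ')
            print(name,tilt,flip,q1.round(2),q23,e)
E
python3 k.py
```

```text
[[-0.951  0.311 -0.   ]
 [ 0.311  0.951 -0.001]
 [ 0.    -0.001 -1.   ]]Traceback (most recent call last):
  File "k.py", line 9, in <module>
    m=R.from_euler('ZYZYZ',[q[0],q[1]+q[2],q[3],q[4],q[5]]).as_matrix();print(m.T@r)
      ~~~~~~~~~~~~^^^^^^^^^^^^^^^^^^^^^^^^^^^^^^^^^^^^^^^^^
  File "scipy/spatial/transform/_rotation.pyx", line 1413, in scipy.spatial.transform._rotation.Rotation.from_euler
ValueError: Expected axis specification to be a non-empty string of upto 3 characters, got ZYZYZ
```

```bash
sed -i "s/m=R.from_euler('ZYZYZ',\[q\[0\],q\[1\]+q\[2\],q\[3\],q\[4\],q\[5\]\]).as_matrix()/m=(R.from_euler('ZYZ',[q[0],q[1]+q[2],q[3]])*R.from_euler('YZ',[q[4],q[5]])).as_matrix()/" k.py; python3 k.py
```

```text
[[-0.951  0.311 -0.   ]
 [ 0.311  0.951 -0.001]
 [ 0.    -0.001 -1.   ]]
[[ 0. -1.  0.]
 [ 1.  0.  0.]
 [-0.  0.  1.]]
pick 40 0 -0.82 1.6 [ 0.698  1.513 -3.118]
pick 40 0 -0.82 2.0 [0.755 1.212 2.894]
pick 40 1 -0.82 1.6 [0.698 1.513 0.023]
pick 40 1 -0.82 2.0 [ 0.755  1.212 -0.247]
pick 50 0 -0.85 1.6 [0.873 1.539 3.13 ]
pick 50 0 -0.85 2.0 [0.924 1.287 2.814]
pick 50 1 -0.85 1.6 [ 0.873  1.539 -0.011]
pick 50 1 -0.85 2.0 [ 0.924  1.287 -0.327]
work 40 0 -0.08 1.6 [ 0.692  1.431 -3.019]
work 40 0 -0.08 2.0 [0.773 1.131 2.986]
work 40 1 -0.08 1.6 [0.692 1.431 0.122]
work 40 1 -0.08 2.0 [ 0.773  1.131 -0.156]
work 50 0 -0.12 1.6 [ 0.87   1.444 -3.073]
work 50 0 -0.12 2.0 [0.952 1.196 2.885]
work 50 1 -0.12 1.6 [0.87  1.444 0.069]
work 50 1 -0.12 2.0 [ 0.952  1.196 -0.257]
front 40 0 -0.34 1.6 [0.696 1.597 3.064]
front 40 0 -0.34 2.0 [0.729 1.293 2.802]
front 40 1 -0.34 1.6 [ 0.696  1.597 -0.077]
front 40 1 -0.34 2.0 [ 0.729  1.293 -0.34 ]
front 50 0 -0.38 1.6 [0.867 1.644 3.042]
front 50 0 -0.38 2.0 [0.885 1.386 2.735]
front 50 1 -0.38 1.6 [ 0.867  1.644 -0.1  ]
front 50 1 -0.38 2.0 [ 0.885  1.386 -0.407]
```

```bash
cat > plan.py <<'E'
from k import *
from scipy.spatial.transform import Slerp
import math
def plan(wps,hand,start=None):
    """wps: (pos,Rmat[,max step m]) -> rows relative to the start pose"""
    s=arm.observe()
    p0,R0=start or (s['ee_pos'],R.from_rotvec(s['eef_rot']).as_matrix())
    p,Q=np.array(p0),R0; rows=[]
    for w in wps:
        P,F=np.array(w[0]),w[1]; st=w[2] if len(w)>2 else .06
        a=np.degrees(np.linalg.norm(R.from_matrix(Q.T@F).as_rotvec()))
        n=max(math.ceil(np.linalg.norm(P-p)/st),math.ceil(a/10),1)
        sl=Slerp([0,1],R.from_matrix([Q,F]))
        for i in range(1,n+1):
            t=i/n; d=R0.T@(p+(P-p)*t-p0); r=R.from_matrix(R0.T@sl(t).as_matrix()).as_rotvec(degrees=True)
            rows.append([*(round(float(v),4) for v in d),*(round(float(v),1) for v in r),hand])
        p,Q=P,F
    print(len(rows)); print(*[','.join(f'{v:g}' for v in r) for r in rows],sep=',\n')
E
python3 - <<'E'
from plan import *
s=arm.observe();R0=R.from_rotvec(s['eef_rot']).as_matrix()
F=frame(np.radians(40.1),np.radians(45),1)
sl=Slerp([0,1],R.from_matrix([R0,F]))
print(np.degrees((R.from_matrix(R0.T@F)).magnitude()))
t=np.array([.557,-.385,.074])
plan([((.28,.38,.38),sl(.25).as_matrix()),((.42,-.05,.42),sl(.65).as_matrix()),(t-.12*F[:,2],F)],.093)
E
```

```text
126.62923430889808
21
-0.0296,-0.0203,-0.0395,-2.4,1.3,5.7,0.093,
-0.0593,-0.0407,-0.0791,-4.7,2.6,11.4,0.093,
-0.0889,-0.061,-0.1186,-7.1,4,17.2,0.093,
-0.1185,-0.0814,-0.1581,-9.5,5.3,22.9,0.093,
-0.1482,-0.1017,-0.1976,-11.9,6.6,28.6,0.093,
-0.1815,-0.1474,-0.2026,-14.2,7.9,34.3,0.093,
-0.2148,-0.193,-0.2076,-16.6,9.3,40,0.093,
-0.2482,-0.2387,-0.2125,-19,10.6,45.8,0.093,
-0.2815,-0.2843,-0.2175,-21.3,11.9,51.5,0.093,
-0.3148,-0.33,-0.2224,-23.7,13.2,57.2,0.093,
-0.3481,-0.3757,-0.2274,-26.1,14.5,62.9,0.093,
-0.3815,-0.4213,-0.2323,-28.5,15.9,68.6,0.093,
-0.4148,-0.467,-0.2373,-30.8,17.2,74.4,0.093,
-0.4385,-0.5105,-0.2046,-32.9,18.3,79.4,0.093,
-0.4622,-0.5539,-0.1719,-35,19.5,84.4,0.093,
-0.4859,-0.5974,-0.1392,-37.1,20.7,89.4,0.093,
-0.5096,-0.6409,-0.1065,-39.1,21.8,94.4,0.093,
-0.5333,-0.6843,-0.0738,-41.2,23,99.4,0.093,
-0.557,-0.7278,-0.0411,-43.3,24.1,104.4,0.093,
-0.5806,-0.7713,-0.0085,-45.4,25.3,109.4,0.093,
-0.6043,-0.8147,0.0242,-47.4,26.4,114.4,0.093
```

Call:
apply_moves(
  rows=[-0.03,-0.02,-0.04,-2.4,1.3,5.7,0.093,-0.06,-0.04,-0.08,-4.7,2.6,11.4,0.093,-0.09,-0.06,-0.12,-7.1,4,17.2,0.093,-0.12,-0.08,-0.16,-9.5,5.3,22.9,0.093,-0.15,-0.1,-0.2,-11.9,6.6,28.6,0.093,-0.18,-0.147,-0.203,-14.2,7.9,34.3,0.093,-0.215,-0.193,-0.208,-16.6,9.3,40,0.093,-0.248,-0.239,-0.213,-19,10.6,45.8,0.093,-0.282,-0.284,-0.218,-21.3,11.9,51.5,0.093,-0.315,-0.33,-0.222,-23.7,13.2,57.2,0.093,-0.348,-0.376,-0.227,-26.1,14.5,62.9,0.093,-0.382,-0.421,-0.232,-28.5,15.9,68.6,0.093,-0.415,-0.467,-0.237,-30.8,17.2,74.4,0.093,-0.439,-0.511,-0.205,-32.9,18.3,79.4,0.093,-0.462,-0.554,-0.172,-35,19.5,84.4,0.093,-0.486,-0.597,-0.139,-37.1,20.7,89.4,0.093,-0.51,-0.641,-0.107,-39.1,21.8,94.4,0.093,-0.533,-0.684,-0.074,-41.2,23,99.4,0.093,-0.557,-0.728,-0.041,-43.3,24.1,104.4,0.093,-0.604,-0.815,0.024,-47.4,26.4,114.4,0.093],
)

```text
clock: 2.6
ee_pos: [0.4838, -0.3953, 0.1881]
eef_rot: [-2.519, -0.92, -1.044]
contact_force: [0.2, -0.8, 1.8]
width: 0.0933
grasp_force: 0.0
```

```bash
python3 - <<'E'
from plan import *
s=arm.observe();print(s['ee_pos'],s['qpos'],s['contact_force'],s['clock'])
F=frame(np.radians(40.1),np.radians(45),1)
print(np.degrees((R.from_rotvec(s['eef_rot']).inv()*R.from_matrix(F)).magnitude()))
c=snap('wrist','w1')
G=np.array([.5465,-.394,.0876]);x=F[:,1]*0
for n,P in dict(G=G,o=(.5957,-.3526,.005),tip=(.518,-.417,.131),pad=(.5933,-.3501,.005)).items(): print(n,proj(c,P))
E
```

```text
[ 0.484 -0.395  0.188] [-1.117  0.576  1.529  0.778  1.358 -0.547] [ 0.203 -0.838  1.761] 2.6
0.04141204766609675
G [357.634 228.966]
o [348.87  214.866]
tip [364.339 243.629]
pad [346.456 214.999]
```

View pics/w1.png

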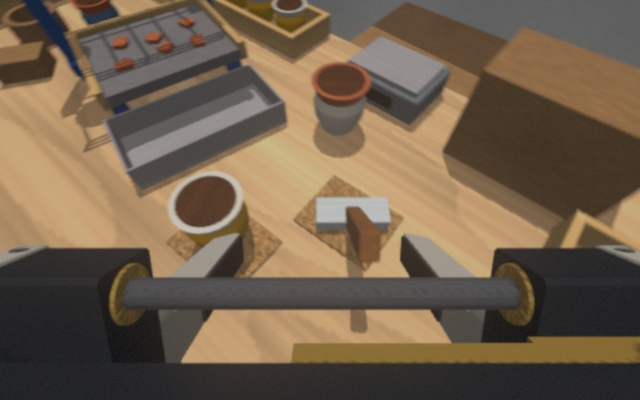

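The wrist picture shows the scraper block at about (353,212) and its handle end at (369,248). That is about 4 px (4 mm) right of my prediction, with the yaw matching. I'll correct for that and approach along the handle.

```bash
python3 - <<'E'
from plan import *
F=frame(np.radians(40.1),np.radians(45),1)
t=np.array([.5596,-.388,.074])
plan([(t-.10*F[:,2],F),(t,F,.025)],.093)
E
```

```text
5
-0.0291,0.0422,0.0228,0.1,-0.1,-0.9,0.093,
-0.0291,0.0421,0.0478,0.1,-0.1,-0.9,0.093,
-0.0292,0.0421,0.0728,0.1,-0.1,-0.9,0.093,
-0.0292,0.0421,0.0978,0.1,-0.1,-0.9,0.093,
-0.0293,0.0421,0.1228,0.1,-0.1,-0.9,0.093
```

Call:
apply_moves(
  rows=[-0.029,0.042,0.023,0,0,0,0.093,-0.029,0.042,0.023,0,0,0,0.093],
)

```text
clock: 2.9
ee_pos: [0.5072, -0.4283, 0.1484]
eef_rot: [-2.515, -0.922, -1.04]
contact_force: [-0.2, 0.6, 0.2]
width: 0.0931
grasp_force: 0.0
```

```bash
python3 - <<'E'
from plan import *
F=frame(np.radians(40.1),np.radians(45),1)
t=np.array([.5596,-.388,.074])
plan([(t-.08*F[:,2],F),(t,F,.025)],.093)
E
```

```text
5
-0.0059,0.003,0.0193,-0.4,-0,0,0.093,
-0.0059,0.0031,0.0393,-0.4,-0,0,0.093,
-0.006,0.0032,0.0593,-0.4,-0,0,0.093,
-0.006,0.0034,0.0793,-0.4,-0,0,0.093,
-0.006,0.0035,0.0993,-0.4,-0,0,0.093
```

Call:
apply_moves(
  rows=[-0.006,0.003,0.019,-0.4,0,0,0.093,-0.006,0.003,0.039,-0.4,0,0,0.093,-0.006,0.003,0.059,-0.4,0,0,0.093,-0.006,0.003,0.079,-0.4,0,0,0.093,-0.006,0.003,0.099,-0.4,0,0,0.093,-0.006,0.003,0.099,-0.4,0,0,0.093],
  force=55,
)

```text
clock: 3.65
ee_pos: [0.5599, -0.3867, 0.0772]
eef_rot: [-2.521, -0.925, -1.046]
contact_force: [-1.1, -0.5, 0.8]
width: 0.0928
grasp_force: 0.0
```

```bash
python3 - <<'E'
from plan import *
F=frame(np.radians(40.1),np.radians(45),1)
t=np.array([.5596,-.388,.074])
s=arm.observe();print(s['ee_pos'],s['contact_force'])
c=snap('side','s1')
a=c['image'][220:340,260:400]; b=snap('wrist','w2')['image']
cv2.imwrite('pics/v2.png',np.hstack([cv2.resize(a,(350,300),interpolation=cv2.INTER_CUBIC),cv2.resize(b,(450,300))])[:,:,::-1])
plan([(t,F)],.093)
E
```

```text
[ 0.56  -0.387  0.077] [-1.14  -0.549  0.812]
1
-0.0031,-0.0003,0.0034,0.3,0,0.3,0.093
```

View pics/v2.png

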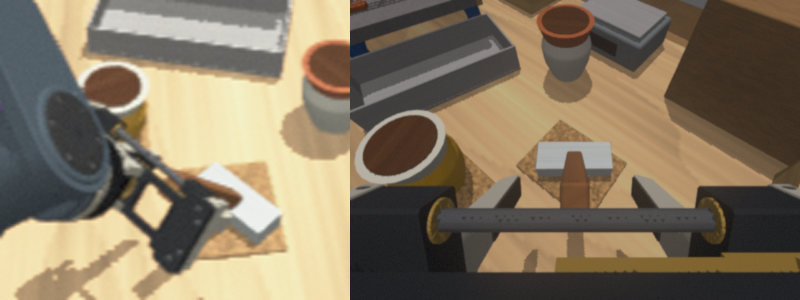

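The handle lies centred between the fingers (wrist view, about x=574 between 505 and 640). Closing now.

Call:
apply_moves(
  rows=[-0.003,0,0.003,0,0,0,0.015,-0.003,0,0.003,0,0,0,0.015,-0.003,0,0.003,0,0,0,0.015,-0.003,0,0.003,0,0,0,0.015,-0.003,0,0.003,0,0,0,0.015,-0.003,0,0.003,0,0,0,0.015],
  force=55,
)

```text
clock: 4.5
ee_pos: [0.5596, -0.3882, 0.0742]
eef_rot: [-2.523, -0.925, -1.048]
contact_force: [-0.1, 0.4, -0.6]
width: 0.0377
grasp_force: 0.0
```

```bash
python3 - <<'E'
from plan import *
s=arm.observe();print(s['ee_pos'],s['eef_rot'],s['contact_force'],s['width'],s['grasp_force'])
p=s['ee_pos'];Rm=R.from_rotvec(s['eef_rot']).as_matrix()
# scraper origin (from images, shifted as seen at the wrist), yaw 40.1
y=np.radians(40.1); S=np.eye(3); S[:2,:2]=[[np.cos(y),-np.sin(y)],[np.sin(y),np.cos(y)]]
ax=S@[-np.sin(np.radians(40)),0,np.cos(np.radians(40))]
o=np.array([.5957,-.3526,.005])
g=p-.019*Rm[:,2]-o-[0,0,.006]; print('grasp along handle',g@ax,'off axis in scraper axes',S.T@(g-(g@ax)*ax))
# lateral: handle is centred in fingers -> remove y offset
lat=(S.T@g)[1]; o=o+S@[0,lat,0]; print('o',o)
np.savez('grasp.npz',t=Rm.T@(o-p),Rrel=Rm.T@S); print(Rm.T@(o-p))
plan([(p+[0,0,.05],Rm,.03)],.015)
E
```

```text
[ 0.56  -0.388  0.074] [-2.523 -0.925 -1.048] [-0.087  0.412 -0.605] 0.03774231997994633 0.0
grasp along handle 0.09987423245111857 off axis in scraper axes [ 0.    -0.004  0.   ]
o [ 0.598 -0.356  0.005]
[-0.013 -0.001  0.085]
2
0.0177,0.0002,-0.0177,-0,-0,0,0.015,
0.0353,0.0003,-0.0354,-0,-0,0,0.015
```

Call:
apply_moves(
  rows=[0,0,0,0,0,0,0.01,0,0,0,0,0,0,0.01,0,0,0,0,0,0,0.01,0,0,0,0,0,0,0.01],
  force=55,
)

```text
clock: 5.0
ee_pos: [0.5595, -0.388, 0.0742]
eef_rot: [-2.523, -0.925, -1.048]
contact_force: [-1.5, 1.8, 1.4]
width: 0.0195
grasp_force: 54.8
```

Call:
apply_moves(
  rows=[0.018,0,-0.018,0,0,0,0.01,0.035,0,-0.035,0,0,0,0.01,0.035,0,-0.035,0,0,0,0.01,0.035,0,-0.035,0,0,0,0.01],
)

```text
clock: 5.5
ee_pos: [0.5592, -0.3879, 0.1236]
eef_rot: [-2.524, -0.925, -1.047]
contact_force: [-0.2, 0.1, -3.3]
width: 0.0199
grasp_force: 55.0
```

```bash
python3 - <<'E'
from plan import *
s=arm.observe();print(s['ee_pos'],s['eef_rot'],s['contact_force'],s['moment'],s['width'],s['grasp_force'])
c=snap('side','s2');
a=c['image'][180:340,230:430]; b=snap('wrist','w3')['image']
cv2.imwrite('pics/v3.png',np.hstack([cv2.resize(a,(400,320),interpolation=cv2.INTER_CUBIC),b[40:360,120:520]])[:,:,::-1])
E
```

```text
[ 0.559 -0.388  0.124] [-2.524 -0.925 -1.047] [-0.218  0.073 -3.25 ] [-0.773  0.908  0.013] 0.019949499662671552 54.9818480014801
```

View pics/v3.png

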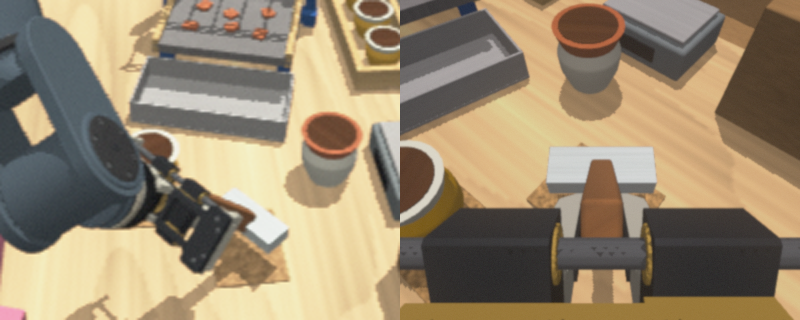

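The scraper is held level (wrist crop, block centred at x≈601 under the handle at 604) and is about 3.5 N heavy. Next I carry it to the front of the board.

```bash
cat > sc.py <<'E'
from plan import *
g=dict(np.load('grasp.npz'))
th=np.radians(75.1);O=np.array([.6105,.0788]);X=np.array([np.cos(th),np.sin(th)]);Y=np.array([-X[1],X[0]])
def tcp(x,y,z,yaw=75.1):  # stand coords of scraper origin -> tcp, R
    S=R.from_euler('z',yaw,degrees=True).as_matrix(); F=S@g['Rrel'].T
    return np.append(O+x*X+y*Y,z)-F@g['t'],F
def tcpw(xy,z,yaw):
    S=R.from_euler('z',yaw,degrees=True).as_matrix(); F=S@g['Rrel'].T
    return np.append(xy,z)-F@g['t'],F
def scr():
    s=arm.observe();F=R.from_rotvec(s['eef_rot']).as_matrix();o=s['ee_pos']+F@g['t'];S=F@g['Rrel']
    d=o[:2]-O
    print('scraper stand x,y,z mm',np.array([d@X,d@Y,o[2]])*1e3,'yaw',np.degrees(np.arctan2(S[1,0],S[0,0])),'tilt',np.degrees(np.arccos(S[2,2])),'F',s['contact_force'],'t',s['clock'])
    return s
E
python3 - <<'E'
from sc import *
scr()
a=tcpw((.597,-.35),.17,42)
plan([a,tcp(-.2,.029,.17),tcp(-.13,.029,.108),tcp(.0,.029,.108,75.1),tcp(.066,.029,.108)],.01)
E
```

```text
scraper stand x,y,z mm [-422.446  -99.112   53.652] yaw 40.104388706027294 tilt 0.07357385439462712 F [ 0.926  0.32  -4.292] t 5.6
13
0.0421,-0.001,-0.0402,0.6,0,-0.7,0.01,
0.0841,-0.002,-0.0804,1.3,0,-1.4,0.01,
0.1047,-0.0522,-0.0603,7.1,0.1,-7.2,0.01,
0.1253,-0.1025,-0.0401,13,0.1,-13.1,0.01,
0.1459,-0.1527,-0.02,18.8,0.2,-19,0.01,
0.1664,-0.203,0.0002,24.7,0.2,-24.8,0.01,
0.1649,-0.2232,0.0423,24.7,0.2,-24.8,0.01,
0.1634,-0.2435,0.0844,24.7,0.2,-24.8,0.01,
0.1886,-0.2683,0.1094,24.7,0.2,-24.8,0.01,
0.2138,-0.2932,0.1344,24.7,0.2,-24.8,0.01,
0.239,-0.3181,0.1594,24.7,0.2,-24.8,0.01,
0.2582,-0.337,0.1784,24.7,0.2,-24.8,0.01,
0.2774,-0.3559,0.1974,24.7,0.2,-24.8,0.01
```

Call:
apply_moves(
  rows=[0.042,-0.001,-0.04,0.6,0,-0.7,0.01,0.084,-0.002,-0.08,1.3,0,-1.4,0.01,0.105,-0.052,-0.06,7.1,0.1,-7.2,0.01,0.125,-0.103,-0.04,13,0.1,-13.1,0.01,0.146,-0.153,-0.02,18.8,0.2,-19,0.01,0.166,-0.203,0,24.7,0.2,-24.8,0.01,0.165,-0.223,0.042,24.7,0.2,-24.8,0.01,0.163,-0.243,0.084,24.7,0.2,-24.8,0.01,0.163,-0.243,0.084,24.7,0.2,-24.8,0.01,0.163,-0.243,0.084,24.7,0.2,-24.8,0.01],
)

```text
clock: 6.85
ee_pos: [0.5365, -0.0898, 0.178]
eef_rot: [-2.014, -1.553, -0.839]
contact_force: [0.1, -0.5, -4.2]
width: 0.0197
grasp_force: 55.0
```

```bash
python3 - <<'E'
from sc import *
scr()
b=snap('wrist','w4')['image'][:,:,::-1]; a=snap('top','t4')['image'][95:245,190:350][:,:,::-1]
cv2.imwrite('pics/v4.png',np.hstack([cv2.resize(b,(480,300)),cv2.resize(a,(320,300),interpolation=cv2.INTER_CUBIC)]))
plan([tcp(.0,.029,.108,75.1),tcp(.066,.029,.108)],.01)
E
```

```text
scraper stand x,y,z mm [-131.435   28.228  108.712] yaw 75.10022866779391 tilt 0.07175219169087106 F [ 0.144 -0.468 -4.196] t 6.85
5
0.0309,-0.0004,0.0313,0,0,0,0.01,
0.0618,-0.0007,0.0626,0.1,0.1,0,0.01,
0.0927,-0.0011,0.0938,0.1,0.1,0,0.01,
0.116,-0.0012,0.1171,0.1,0.1,0,0.01,
0.1394,-0.0012,0.1404,0.1,0.1,0,0.01
```

View pics/v4.png

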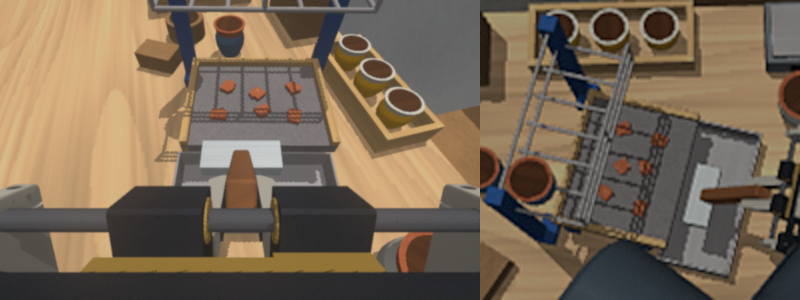

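The block is level and square to the board's front edge at (240,155), and all six shards are ahead of it. Going in under the shelf.

Call:
apply_moves(
  rows=[0.03,0,0.031,0,0,0,0.01,0.061,-0.001,0.062,0,0,0,0.01,0.09,-0.001,0.091,0,0,0,0.01,0.115,-0.001,0.116,0,0,0,0.01,0.13,-0.001,0.131,0,0,0,0.01,0.139,-0.001,0.14,0,0,0,0.01,0.139,-0.001,0.14,0,0,0,0.01],
)

```text
clock: 7.82
ee_pos: [0.5862, 0.1015, 0.177]
eef_rot: [-2.013, -1.553, -0.839]
contact_force: [-0.5, -0.5, -3.7]
width: 0.0196
grasp_force: 55.0
```

```bash
python3 - <<'E'
from sc import *
s=scr();print(s['moment'])
plan([tcp(.067,.029,.090),tcp(.067,.029,.085,75.1)],.01)
E
```

```text
scraper stand x,y,z mm [ 66.201  29.377 107.729] yaw 75.12143908350927 tilt 0.07619480660559927 F [-0.481 -0.512 -3.718] t 7.825
[-1.069  0.403 -0.034]
2
-0.012,0.0003,0.0131,0,0,0.1,0.01,
-0.0156,0.0003,0.0167,0,0,0.1,0.01
```

Call:
apply_moves(
  rows=[-0.007,0,0.007,0,0,0,0.01,-0.012,0,0.013,0,0,0,0.01,-0.013,0,0.014,0,0,0,0.01,-0.013,0,0.014,0,0,0,0.01],
)

```text
clock: 8.32
ee_pos: [0.5873, 0.1025, 0.1591]
eef_rot: [-2.012, -1.549, -0.843]
contact_force: [1.2, 2.1, 8.3]
width: 0.0199
grasp_force: 55.0
```

Call:
apply_moves(
  rows=[-0.0007,0,0.0007,0,0,0,0.01,-0.0014,0,0.0014,0,0,0,0.01,-0.0014,0,0.0014,0,0,0,0.01],
)

```text
clock: 8.7
ee_pos: [0.5875, 0.1028, 0.1573]
eef_rot: [-2.012, -1.549, -0.844]
contact_force: [2.6, 4.7, 7.3]
width: 0.0196
grasp_force: 55.0
```

```bash
python3 - <<'E'
from sc import *
s=scr();print(s['moment'])
b=snap('wrist','w5')['image'][:,:,::-1]; a=snap('side','s5')['image'][110:250,270:400][:,:,::-1]
cv2.imwrite('pics/v5.png',np.hstack([cv2.resize(b,(480,300)),cv2.resize(a,(300,300),interpolation=cv2.INTER_CUBIC)]))
E
```

```text
scraper stand x,y,z mm [68.083 28.34  88.274] yaw 75.0114347165326 tilt 0.22371425015199 F [2.567 4.71  7.283] t 8.7
[ 2.064 -0.448 -0.247]
```

View pics/v5.png

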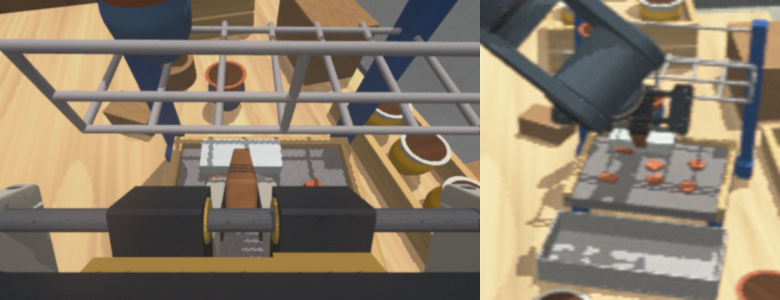

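The block is behind the shards with none behind it. I'll check for tilt in the grip by comparing the block's pixels before and after contact.

```bash
python3 - <<'E'
from sc import *
for f in('w3','w4','w5'):
    im=np.load(f'pics/{f}.npz')['image'].astype(int)
    v=im.min(2); 
    for col in(275,285,290,350,360,368):
        ys=[r for r in range(170,250) if v[r,col]>150]
        print(f,col,(ys[0],ys[-1],len(ys)) if ys else None,end=' ')
    for row in(195,205,212):
        xs=[x for x in range(230,420) if v[row,x]>150]; print('row',row,(xs[0],xs[-1]) if xs else None,end=' ')
    print()
c=dict(np.load('pics/w5.npz'))
s=arm.observe();F=R.from_rotvec(s['eef_rot']).as_matrix();p=s['ee_pos'];gp=p-.019*F[:,2]
for tilt in(0,3,6,10):
    Q=R.from_rotvec(F[:,1]*np.radians(tilt)).as_matrix()
    S=F@g['Rrel'];o=p+F@g['t']
    pts=[gp+Q@(o+S@np.array(v)-gp) for v in([.02,0.035,.022],[-.02,.035,.022],[-.02,.035,0])]
    print(tilt,[proj(c,q) for q in pts],pts[0][2]-.022,pts[2][2])
E
```

```text
w3 275 (184, 222, 39) w3 285 (186, 249, 49) w3 290 (186, 249, 51) w3 350 (186, 249, 51) w3 360 (186, 249, 48) w3 368 (186, 222, 37) row 195 (268, 373) row 205 (267, 374) row 212 (266, 376) 
w4 275 (187, 244, 37) w4 285 (187, 248, 40) w4 290 (187, 248, 39) w4 350 (187, 248, 43) w4 360 (187, 241, 39) w4 368 (187, 245, 38) row 195 (270, 373) row 205 (268, 374) row 212 (268, 375) 
w5 275 (170, 220, 36) w5 285 (170, 249, 42) w5 290 (170, 249, 43) w5 350 (170, 249, 43) w5 360 (170, 249, 41) w5 368 (170, 221, 34) row 195 (269, 373) row 205 (267, 375) row 212 (267, 375) 
0 [array([285.784, 183.603]), array([283.011, 220.064]), array([285.356, 230.999])] 0.08832466632942632 0.0881775900755756
3 [array([285.51 , 178.285]), array([282.952, 215.742]), array([285.378, 225.894])] 0.0928146329238696 0.0906087906321878
6 [array([285.198, 172.983]), array([282.865, 211.443]), array([285.367, 220.807])] 0.09745708724973562 0.09325882222864268
10 [array([284.724, 165.944]), array([282.702, 205.746]), array([285.304, 214.051])] 0.10386218041479936 0.09711996331415099
```

```bash
cat > chips.py <<'E'
from sc import *
def chips(f,z=.092,roi=None):
    c=dict(np.load(f'pics/{f}.npz'));im=c['image']
    h=cv2.cvtColor(im,cv2.COLOR_RGB2HSV)
    m=cv2.inRange(h,(3,130,60),(14,255,255))
    n,l,st,ce=cv2.connectedComponentsWithStats(m)
    for i in range(1,n):
        if st[i,4]<12: continue
        ys,xs=np.where(l==i); P=np.array([at(c,(a,b),z)[:2]-O for a,b in zip(xs,ys)]); U=np.c_[P@X,P@Y]*1e3
        u=U.mean(0)
        if abs(u[0]+40)<190 and abs(u[1])<150: print(f,st[i,4],ce[i],u,'x',U[:,0].min(),U[:,0].max(),'y',U[:,1].min(),U[:,1].max())
if __name__=='__main__':
    chips('w4');chips('top0');chips('s2');chips('s5')
    c=dict(np.load('pics/w4.npz'));im=c['image']
    for y in(-.05,.0,.03):
        prev=None
        for x in range(84,112,2):
            u=proj(c,np.append(O+x/1e3*X+y*Y,.085)); r=im[int(round(u[1])),int(round(u[0]))]; print(x,r,end=' ')
        print()
E
python3 chips.py
```

```text
w4 216 [303.69  114.662] [26.938 51.922] x 13.314887540126723 41.551106972934676 y 39.77994309021164 64.52853299364995
w4 194 [390.706 116.34 ] [ 24.937 -62.33 ] x 10.777782215506269 36.95249357342501 y -74.91371406710422 -50.20218622586141
w4 218 [342.472 123.95 ] [10.358  1.535] x -3.897922698438906 24.873027317522165 y -12.116036102337556 13.797152246069405
w4 215 [349.344 146.093] [-27.396  -5.547] x -40.06762687930179 -15.687116444530407 y -17.46120194619882 7.108924442477483
w4 235 [291.477 151.383] [-36.465  64.653] x -46.7553136308183 -26.22790804596312 y 51.950060833290344 78.27619038471396
w4 250 [392.364 153.72 ] [-39.11  -56.766] x -51.953253713412984 -26.816760769264647 y -68.41284544843455 -45.80089957493819
w4 2417 [321.535 244.399] [-157.023   28.345] x -190.1573747403098 -108.0149103159507 y 8.390054448807449 48.41319431226018
top0 35 [261.343 159.114] [ 29.923 -63.443] x 16.06540108030278 42.047941003871465 y -75.5163180328934 -51.65467199201042
top0 34 [279.176 164.529] [-34.049 -58.621] x -47.11421699204383 -23.070557852698727 y -69.88129845893394 -48.429878343099
[... 1805 characters left out ...]
5 -50.58720695145007
84 [129 121 121] 86 [124 116 116] 88 [106  99  95] 90 [91 82 73] 92 [93 78 60] 94 [93 78 60] 96 [91 75 53] 98 [97 78 55] 100 [101  80  57] 102 [109  88  61] 104 [130 105  71] 106 [130 104  70] 108 [133 108  71] 110 [133 108  71] 
84 [127 120 119] 86 [121 114 112] 88 [109 101 101] 90 [94 84 76] 92 [90 75 59] 94 [88 73 52] 96 [88 71 50] 98 [88 71 50] 100 [93 76 53] 102 [102  83  59] 104 [114  91  63] 106 [125 102  70] 108 [133 107  73] 110 [154 125  83] 
84 [113 109 107] 86 [119 112 110] 88 [110 105 101] 90 [92 85 79] 92 [92 77 63] 94 [90 72 52] 96 [91 75 54] 98 [93 77 56] 100 [98 81 58] 102 [98 81 58] 104 [112  90  62] 106 [147 119  81] 108 [139 111  75] 110 [149 121  80]
```

The force on the tool is 11 N up plus about 5 N rearward, at about 4 mm above the board. That fits the block's front edge resting on the rear edge of the shard at y≈52, with only about 8 mm of play between that shard and the rim. I'll lift, shift 4 mm rearward and press again.

Call:
apply_moves(
  rows=[0.0057,0,-0.0057,0,0,0,0.01,0.0085,0,-0.003,0,0,0,0.01,0.0085,0,-0.003,0,0,0,0.01,0.0055,0,0,0,0,0,0.01,0.0035,0,0.002,0,0,0,0.01,0.0035,0,0.002,0,0,0,0.01],
)

```text
clock: 9.55
ee_pos: [0.5872, 0.106, 0.1563]
eef_rot: [-2.013, -1.552, -0.838]
contact_force: [0.5, 0.2, -3.7]
width: 0.0197
grasp_force: 55.0
```

```bash
python3 - <<'E'
from sc import *
s=scr();print(s['moment'])
E
```

```text
scraper stand x,y,z mm [70.786 29.654 87.009] yaw 75.1019103230762 tilt 0.05406109210281681 F [ 0.462  0.176 -3.66 ] t 9.55
[-1.034  0.334 -0.031]
```

Confirmed: it is now lower than before and touches nothing. I'll press on down.

Call:
apply_moves(
  rows=[-0.0007,0,0.0007,0,0,0,0.01,-0.0014,0,0.0014,0,0,0,0.01,-0.0014,0,0.0014,0,0,0,0.01],
)

```text
clock: 9.93
ee_pos: [0.5874, 0.106, 0.1547]
eef_rot: [-2.013, -1.552, -0.839]
contact_force: [-0.3, -0.3, -4.2]
width: 0.0197
grasp_force: 55.0
```

Call:
apply_moves(
  rows=[-0.0007,0,0.0007,0,0,0,0.01,-0.0007,0,0.0007,0,0,0,0.01],
)

```text
clock: 10.18
ee_pos: [0.5875, 0.106, 0.1541]
eef_rot: [-2.013, -1.553, -0.839]
contact_force: [-1.1, -2.1, 1.4]
width: 0.0197
grasp_force: 55.0
```

Call:
apply_moves(
  rows=[-0.0006,0,0.0006,0,0,0,0.01,-0.0006,0,0.0006,0,0,0,0.01,-0.0006,0,0.0006,0,0,0,0.01],
)

```text
clock: 10.55
ee_pos: [0.5876, 0.1059, 0.1535]
eef_rot: [-2.013, -1.553, -0.84]
contact_force: [-2.5, -5.4, 4.3]
width: 0.02
grasp_force: 55.0
```

```bash
python3 - <<'E'
from sc import *
s=scr();print(s['moment'])
E
```

```text
scraper stand x,y,z mm [70.811 29.119 84.238] yaw 75.10129044126715 tilt 0.06484968493070382 F [-2.483 -5.424  4.255] t 10.55
[-0.448  0.731  0.454]
```

Call:
apply_moves(
  rows=[-0.007,0,-0.007,0,0,0,0.01,-0.0177,0,-0.0177,0,0,0,0.01,-0.0283,0,-0.0283,0,0,0,0.01,-0.0389,0,-0.0389,0,0,0,0.01],
)

```text
clock: 11.05
ee_pos: [0.573, 0.0518, 0.1532]
eef_rot: [-2.013, -1.552, -0.839]
contact_force: [0.7, 4.6, 2.2]
width: 0.0196
grasp_force: 55.0
```

```bash
python3 - <<'E'
from sc import *
s=scr();print(s['moment'])
F=R.from_rotvec(s['eef_rot']).as_matrix();print(F.T@np.append(-X,0),F.T@[0,0,-1])
E
```

```text
scraper stand x,y,z mm [14.828 29.311 83.983] yaw 75.07489164900849 tilt 0.02477383521774055 F [0.723 4.582 2.207] t 11.05
[ 1.089 -0.049 -0.194]
[-0.708  0.001 -0.707] [-0.706 -0.007  0.708]
```

Call:
apply_moves(
  rows=[-0.0108,0,-0.0104,0,0,0,0.01,-0.0214,0,-0.021,0,0,0,0.01,-0.032,0,-0.0316,0,0,0,0.01,-0.0426,0,-0.0422,0,0,0,0.01],
)

```text
clock: 11.55
ee_pos: [0.5575, -0.006, 0.153]
eef_rot: [-2.013, -1.552, -0.839]
contact_force: [1.9, 4.5, 4.5]
width: 0.0198
grasp_force: 55.0
```

Call:
apply_moves(
  rows=[-0.0088,0,-0.0088,0,0,0,0.01,-0.0177,0,-0.0177,0,0,0,0.01,-0.0247,0,-0.0247,0,0,0,0.01,-0.0283,0,-0.0283,0,0,0,0.01,-0.0283,0,-0.0283,0,0,0,0.01],
)

```text
clock: 12.18
ee_pos: [0.5474, -0.0444, 0.1528]
eef_rot: [-2.014, -1.553, -0.838]
contact_force: [-1.3, 0.1, 6.3]
width: 0.0198
grasp_force: 55.0
```

```bash
python3 - <<'E'
from chips import *
s=scr()
snap('top','t6');snap('wrist','w6');snap('side','s6')
chips('t6');chips('w6');chips('s6')
E
```

```text
scraper stand x,y,z mm [-84.816  29.294  83.523] yaw 75.09401715322161 tilt 0.100960418445536 F [-1.282  0.082  6.347] t 12.175
t6 36 [261.556 159.306] [ 29.041 -62.947] x 16.06540108030278 41.12172255471188 y -74.73627618333211 -51.65467199201042
t6 42 [279.143 164.738] [-34.121 -57.876] x -47.11421699204383 -22.182579192056494 y -69.88129845893394 -47.32214565664208
t6 26 [289.154 174.192] [-75.357 -33.216] x -86.25888329999428 -63.95305056297882 y -41.35713193295058 -26.93285582008175
t6 159 [303.308 189.874] [-134.824    8.995] x -187.69469777708875 -80.13215894928682 y -9.63560438270757 30.41828679131018
t6 33 [300.364 207.121] [-139.2     68.632] x -149.22510378342702 -128.23083671965165 y 57.84866139205438 78.38555467377803
t6 33 [298.455 216.545] [-140.595  100.977] x -152.3618493477958 -129.04859311081944 y 92.2545569748391 111.06358678034978
w6 258 [400.574 128.112] [ 24.327 -61.879] x 10.267408800983766 37.54210071217603 y -74.2891857354704 -49.99278348294609
w6 342 [403.374 172.234] [-39.718 -56.196] x -53.61768156605017 -26.089373785633143 y -67.83193371578011 -45.242541
[... 176 characters left out ...]
 x -151.64915122042828 -74.72938239100245 y 11.422390423927567 47.994682325583895
s6 17 [363.412 186.294] [ 23.119 -64.164] x 12.465618625925966 31.428903583596263 y -73.71419573303098 -54.71975036309096
s6 22 [359.591 196.636] [-40.321 -59.026] x -54.06928159579009 -29.473441122943203 y -67.40254343419275 -50.58720695145007
s6 19 [312.632 227.526] [-227.036   63.415] x -235.35189696599016 -218.59076876607062 y 55.64022715152455 70.99640254396104
s6 21 [322.143 228.524] [-226.092   33.217] x -234.10642969391984 -217.984023110598 y 24.024336751161986 42.363493931902156
s6 21 [340.19  230.381] [-224.153  -23.415] x -232.21947346975693 -213.31873096184066 y -31.645888307887137 -14.2455136088658
```

Three shards are in the bin. Three remain on the board, at about (26,-62), (-38,-57) and (-77,-32). The second stroke goes at y=-48.

```bash
python3 - <<'E'
from sc import *
plan([tcp(-.085,.029,.112,75.1),tcp(-.07,-.047,.114),tcp(.05,-.047,.114),tcp(.0705,-.047,.11),tcp(.0705,-.047,.089)],.01)
E
```

```text
7
0.0197,0.0005,-0.0204,0,0.1,0.1,0.01,
0.0255,0.0385,-0.0156,0,0.1,0.1,0.01,
0.0314,0.0766,-0.0108,0,0.1,0.1,0.01,
0.0739,0.0766,0.0315,0,0.1,0.1,0.01,
0.1164,0.0766,0.0738,0,0.1,0.1,0.01,
0.1282,0.0766,0.0911,0,0.1,0.1,0.01,
0.1134,0.0764,0.106,0,0.1,0.1,0.01
```

Call:
apply_moves(
  rows=[0.021,0,-0.022,0,0,0,0.01,0.021,0,-0.022,0,0,0,0.01,0.026,0.038,-0.017,0,0,0,0.01,0.032,0.0765,-0.012,0,0,0,0.01,0.053,0.0765,0.01,0,0,0,0.01,0.075,0.0765,0.0305,0,0,0,0.01,0.097,0.0765,0.052,0,0,0,0.01,0.1175,0.0765,0.073,0,0,0,0.01,0.129,0.0765,0.09,0,0,0,0.01,0.129,0.0765,0.09,0,0,0,0.01,0.122,0.0765,0.098,0,0,0,0.01,0.1145,0.0765,0.105,0,0,0,0.01,0.1145,0.0765,0.105,0,0,0,0.01],
)

```text
clock: 13.95
ee_pos: [0.6608, 0.086, 0.1585]
eef_rot: [-2.014, -1.551, -0.837]
contact_force: [0.7, 0.3, -3.7]
width: 0.0196
grasp_force: 55.0
```

```bash
python3 - <<'E'
from sc import *
s=scr();print(s['moment'])
E
```

```text
scraper stand x,y,z mm [ 70.375 -46.621  89.24 ] yaw 75.06411562273567 tilt 0.1059838485476917 F [ 0.693  0.337 -3.684] t 13.95
[-1.027  0.391 -0.054]
```

Call:
apply_moves(
  rows=[-0.0014,0,0.0014,0,0,0,0.01,-0.0028,0,0.0028,0,0,0,0.01,-0.0032,0,0.0032,0,0,0,0.01,-0.0032,0,0.0032,0,0,0,0.01],
)

```text
clock: 14.45
ee_pos: [0.6614, 0.0865, 0.1555]
eef_rot: [-2.013, -1.553, -0.839]
contact_force: [-0.1, 0.3, -3.4]
width: 0.0195
grasp_force: 55.0
```

Call:
apply_moves(
  rows=[-0.0006,0,0.0006,0,0,0,0.01,-0.001,0,0.001,0,0,0,0.01],
)

```text
clock: 14.7
ee_pos: [0.6615, 0.0865, 0.1544]
eef_rot: [-2.013, -1.553, -0.839]
contact_force: [-0.3, -2.8, 1.2]
width: 0.0196
grasp_force: 55.0
```

Contact at about 5 N. I'll press a little more and draw to the front.

Call:
apply_moves(
  rows=[-0.0006,0,0.0006,0,0,0,0.01,-0.0076,0,-0.0064,0,0,0,0.01,-0.0182,0,-0.017,0,0,0,0.01,-0.0288,0,-0.0276,0,0,0,0.01,-0.0394,0,-0.0382,0,0,0,0.01,-0.05,0,-0.0488,0,0,0,0.01],
)

```text
clock: 15.45
ee_pos: [0.6432, 0.018, 0.1534]
eef_rot: [-2.013, -1.552, -0.839]
contact_force: [1.2, 5.0, 3.6]
width: 0.0197
grasp_force: 55.0
```

Call:
apply_moves(
  rows=[-0.0106,0,-0.0106,0,0,0,0.01,-0.0212,0,-0.0212,0,0,0,0.01,-0.0318,0,-0.0318,0,0,0,0.01,-0.0424,0,-0.0424,0,0,0,0.01,-0.053,0,-0.053,0,0,0,0.01,-0.0605,0,-0.0605,0,0,0,0.01,-0.0605,0,-0.0605,0,0,0,0.01],
)

```text
clock: 16.32
ee_pos: [0.6212, -0.0651, 0.1533]
eef_rot: [-2.015, -1.553, -0.838]
contact_force: [-2.4, -4.6, 7.1]
width: 0.0198
grasp_force: 55.0
```

```bash
python3 - <<'E'
from chips import *
s=scr()
snap('top','t7');snap('wrist','w7');snap('side','s7')
chips('t7');chips('w7');chips('s7')
print('bin');chips('s7',.012);chips('t7',.012)
E
```

```text
scraper stand x,y,z mm [-85.936 -47.346  83.905] yaw 75.06833093051523 tilt 0.14276964308154638 F [-2.44  -4.624  7.075] t 16.325
t7 154 [308.682 167.318] [-134.007  -71.906] x -188.44966060250903 -82.01342943038044 y -92.92053706447096 -46.32690889385176
t7 32 [309.25  180.719] [-146.816  -26.491] x -159.34406527289258 -135.57195185267145 y -38.178126320394 -15.938250529817722
t7 60 [304.233 188.367] [-136.609    3.205] x -147.77418628029457 -125.74048683635172 y -15.482311758202792 22.302716389970108
t7 32 [300.469 207.344] [-139.719   69.287] x -151.65840510853909 -128.23083671965165 y 60.39513161779092 78.38555467377803
t7 17 [298.941 215.529] [-141.349   97.296] x -152.3618493477958 -130.65681557578645 y 92.2545569748391 103.80244712103716
w7 2441 [321.707 244.081] [-122.104  -47.174] x -152.5833374526871 -76.71068967728075 y -65.11661233953971 -29.074542073053045
s7 20 [312.65 227.4 ] [-226.439   63.494] x -235.35189696599016 -215.09028312749655 y 55.64022715152455 70.99640254396104
s7 16 [355.125 227.062] [-200.151  -66.455] x -209.84955033108247 -189.94696905297062 y -72.8002
[... 829 characters left out ...]
.48498954985934 -135.50490173842192 y -57.348127618760266 -37.605718031133854
t7 154 [308.682 167.318] [-126.569  -96.086] x -184.36290629985243 -71.37487351425878 y -118.394328925822 -68.93257770289584
t7 32 [309.25  180.719] [-140.167  -47.875] x -153.4656833981073 -128.23025086796582 y -60.28218767655663 -36.67331138226743
t7 60 [304.233 188.367] [-129.331  -16.352] x -141.18360752464918 -117.7935989933057 y -36.18930678807847 3.9216211562423533
t7 32 [300.469 207.344] [-132.633   53.798] x -145.30692380031067 -120.43724515742859 y 44.35885773673584 63.45670146618249
t7 17 [298.941 215.529] [-134.363   83.531] x -146.05366933886174 -123.01255786359566 y 78.17942576258842 90.43815924153859
```

All six shards are in the bin: five blobs on its floor in the side view, one of double size, and none left on the board. Carrying the scraper back to the pad.

```bash
python3 - <<'E'
from sc import *
P=(.596,-.353)
plan([tcp(-.09,-.047,.165),tcp(-.2,-.03,.175),tcpw(P,.15,41),tcpw(P,.04,40.1),tcpw(P,.012,40.1)],.01)
E
```

```text
11
0.0269,0.0002,-0.0302,0,0.1,0,0.01,
0.0538,0.0004,-0.0605,0.1,0.2,0.1,0.01,
0.0184,-0.0081,-0.1028,0.1,0.2,0.1,0.01,
-0.0171,-0.0165,-0.1451,0.1,0.2,0.1,0.01,
-0.0593,-0.0069,-0.178,-6,0.1,6.1,0.01,
-0.1014,0.0027,-0.2109,-12,0.1,12.1,0.01,
-0.1435,0.0123,-0.2438,-18,-0,18.2,0.01,
-0.1857,0.0219,-0.2767,-24,-0.1,24.2,0.01,
-0.2243,0.0211,-0.2375,-24.3,-0.1,24.6,0.01,
-0.2628,0.0203,-0.1983,-24.6,-0.1,24.9,0.01,
-0.2826,0.0201,-0.1785,-24.6,-0.1,24.9,0.01
```

Call:
apply_moves(
  rows=[0.027,0,-0.03,0,0,0,0.01,0.054,0,-0.06,0,0.1,0,0.01,0.018,-0.008,-0.103,0,0.1,0,0.01,-0.017,-0.016,-0.145,0,0.1,0,0.01,-0.059,-0.007,-0.178,-6,0.1,6.1,0.01,-0.101,0.003,-0.211,-12,0.1,12.1,0.01,-0.143,0.012,-0.244,-18,0,18.2,0.01,-0.186,0.022,-0.277,-24,0,24.2,0.01,-0.186,0.022,-0.277,-24,0,24.2,0.01,-0.224,0.021,-0.238,-24.3,0,24.6,0.01,-0.263,0.02,-0.198,-24.6,0,24.9,0.01,-0.263,0.02,-0.198,-24.6,0,24.9,0.01,-0.263,0.02,-0.198,-24.6,0,24.9,0.01],
)

```text
clock: 18.1
ee_pos: [0.5579, -0.3844, 0.11]
eef_rot: [-2.521, -0.925, -1.049]
contact_force: [-0.6, 0.4, -2.6]
width: 0.0199
grasp_force: 55.0
```

```bash
python3 - <<'E'
from sc import *
s=scr()
b=snap('wrist','w8')['image'][:,:,::-1]; a=snap('side','s8')['image'][200:360,240:440][:,:,::-1]
cv2.imwrite('pics/v8.png',np.hstack([cv2.resize(b,(480,300)),cv2.resize(a,(320,300),interpolation=cv2.INTER_CUBIC)]))
P=(.596,-.353)
plan([tcpw(P,.012,40.1),tcpw(P,.006,40.1)],.01)
E
```

```text
scraper stand x,y,z mm [-419.499  -97.221   40.922] yaw 40.1706878626716 tilt 0.1301836826943912 F [-0.58   0.425 -2.587] t 18.1
2
-0.0216,-0,0.0201,-0,-0.1,0.1,0.01,
-0.0258,-0.0001,0.0244,-0,-0.1,0.1,0.01
```

View pics/v8.png

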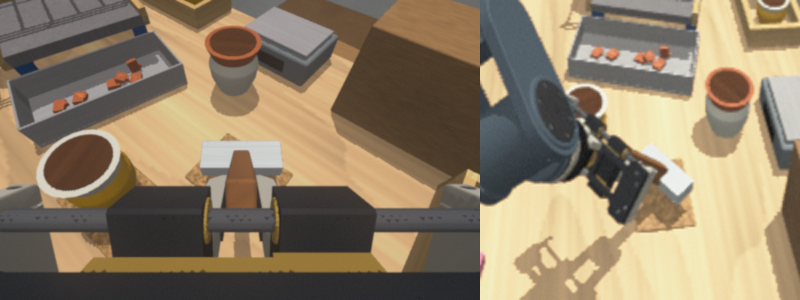

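The wrist picture shows the block over its pad, and all six shards in the bin around (60–135, 65–105). One at (133,65) leans near the rear wall, so I'll triangulate it later. Lowering now.

Call:
apply_moves(
  rows=[-0.011,0,0.01,0,0,0,0.01,-0.0215,0,0.02,0,0,0,0.01,-0.024,0,0.0225,0,0,0,0.01,-0.024,0,0.0225,0,0,0,0.01],
)

```text
clock: 18.7
ee_pos: [0.5564, -0.3844, 0.0749]
eef_rot: [-2.519, -0.921, -1.048]
contact_force: [-0.7, 1.0, -1.4]
width: 0.0197
grasp_force: 55.0
```

```bash
python3 - <<'E'
from sc import *
s=scr();print(s['moment'])
def blobs(f):
    c=dict(np.load(f'pics/{f}.npz'));m=cv2.inRange(cv2.cvtColor(c['image'],cv2.COLOR_RGB2HSV),(3,130,60),(14,255,255))
    n,l,st,ce=cv2.connectedComponentsWithStats(m);return c,[(ce[i],st[i,4]) for i in range(1,n) if st[i,4]>=12]
ca,A=blobs('w8');cb,B=blobs('s8')
for u,n in A:
    o1,d1=ray(ca,u)
    for v,k in B:
        o2,d2=ray(cb,v); M=np.c_[d1,-d2]; t=np.linalg.lstsq(M,o2-o1,rcond=None)[0]
        p,q=o1+t[0]*d1,o2+t[1]*d2; m=(p+q)/2
        if np.linalg.norm(p-q)<.012 and -.02<m[2]<.12:
            d=m[:2]-O; print(u,n,v,k,'gap',np.linalg.norm(p-q)*1e3,'stand',d@X*1e3,d@Y*1e3,'z',m[2]*1e3)
E
```

```text
scraper stand x,y,z mm [-419.651  -95.558    5.865] yaw 40.12094826493361 tilt 0.3237475621691358 F [-0.697  0.977 -1.379] t 18.7
[-0.167  0.819  0.25 ]
[308.966  59.597] 2645 [395.381 246.727] 443 gap 0.7811326483527814 stand -253.3906192939615 -194.9353822225411 z 80.65510923426628
[167.02  100.199] 700 [342.773 230.023] 44 gap 8.66990107166971 stand -182.90005805205305 -27.321558357638327 z 53.10274202349838
[105.608 129.233] 232 [322.364 228.409] 22 gap 0.6580546321607618 stand -124.22479833077551 56.045337718348456 z 0.6826824646040675
[ 79.216 140.03 ] 236 [312.65 227.4 ] 20 gap 0.42790921692454525 stand -128.31306200384606 89.50498759214018 z 3.2193227646891143
```

Call:
apply_moves(
  rows=[-0.0007,0,0.0007,0,0,0,0.01,-0.0007,0,0.0007,0,0,0,0.03,-0.0007,0,0.0007,0,0,0,0.06,-0.0007,0,0.0007,0,0,0,0.08,-0.0007,0,0.0007,0,0,0,0.08,-0.0007,0,0.0007,0,0,0,0.08,-0.0007,0,0.0007,0,0,0,0.08,-0.0007,0,0.0007,0,0,0,0.08,-0.0007,0,-0.02,0,0,0,0.08,-0.0007,0,-0.05,0,0,0,0.08,0,0,-0.09,0,0,0,0.08,0.01,0,-0.13,0,0,0,0.08,0.02,0,-0.17,0,0,0,0.08,0.02,0,-0.17,0,0,0,0.08],
)

```text
clock: 20.45
ee_pos: [0.4738, -0.4555, 0.2129]
eef_rot: [-2.525, -0.924, -1.051]
contact_force: [0.3, 0.9, 0.1]
width: 0.0803
grasp_force: 0.0
```

```bash
python3 - <<'E'
from sc import *
s=arm.observe();print(s['ee_pos'],s['width'],s['contact_force'])
ca=snap('wrist','w9');cb=snap('side','s9');ct=snap('top','t9')
def tri(ca,u,cb,v):
    o1,d1=ray(ca,u);o2,d2=ray(cb,v);t=np.linalg.lstsq(np.c_[d1,-d2],o2-o1,rcond=None)[0];p,q=o1+t[0]*d1,o2+t[1]*d2;m=(p+q)/2;d=m[:2]-O
    return np.array([d@X,d@Y,m[2],np.linalg.norm(p-q)])*1e3
def blobs(c):
    m=cv2.inRange(cv2.cvtColor(c['image'],cv2.COLOR_RGB2HSV),(3,130,60),(14,255,255))
    n,l,st,ce=cv2.connectedComponentsWithStats(m);return [(ce[i],st[i,4]) for i in range(1,n) if st[i,4]>=12]
print('lean w8/s8',tri(dict(np.load('pics/w8.npz')),(177,87),dict(np.load('pics/s8.npz')),(355.1,227.1)))
T=[b for b in blobs(ct) if 280<b[0][0]<330 and 150<b[0][1]<240];S=[b for b in blobs(cb) if 300<b[0][0]<370 and 215<b[0][1]<245]
print('top',T);print('side',S)
for u,n in T:
    for v,k in S:
        r=tri(ct,u,cb,v)
        if r[3]<8: print(u,v,r)
# block in top image: bright mask near the pad
m=(ct['image'].min(2)>135).astype(np.uint8);m[:, :365]=0;m[:,425:]=0;m[:160]=0;m[230:]=0
n,l,st,ce=cv2.connectedComponentsWithStats(m);i=1+st[1:,4].argmax();print('block now',st[i],ce[i],at(ct,ce[i],.027))
c0=dict(np.load('pics/top0.npz'));m=(c0['image'].min(2)>135).astype(np.uint8);m[:, :365]=0;m[:,425:]=0;m[:160]=0;m[230:]=0
n,l,st,ce=cv2.connectedComponentsWithStats(m);i=1+st[1:,4].argmax();print('block start',st[i],ce[i],at(c0,ce[i],.027))
E
```

```text
[ 0.474 -0.455  0.213] 0.08034894728056464 [0.323 0.893 0.106]
lean w8/s8 [-105.833  -55.561    8.961    0.086]
top [(array([309.333, 180.879]), np.int32(33)), (array([304.279, 188.361]), np.int32(61)), (array([300.469, 207.344]), np.int32(32)), (array([298.455, 216.545]), np.int32(33))]
side [(array([312.714, 227.476]), np.int32(21)), (array([355.   , 226.941]), np.int32(17)), (array([322.364, 228.409]), np.int32(22)), (array([342.738, 230.095]), np.int32(42)), (array([351.308, 233.654]), np.int32(26))]
[309.333 180.879] [351.308 233.654] [-140.422  -48.019    8.242    0.716]
[304.279 188.361] [342.738 230.095] [-129.354  -16.774    9.38     0.539]
[300.469 207.344] [322.364 228.409] [-132.47    53.457    8.229    0.822]
[298.455 216.545] [312.714 227.476] [-133.415   87.212    7.818    1.03 ]
block now [376 172  27  25 234] [388.496 184.218] [ 0.595 -0.348  0.027]
block start [372 217   1   4   4] [372.  218.5] [ 0.474 -0.283  0.027]
```

```bash
python3 - <<'E'
from h import *
a=np.load('pics/top0.npz')['image'];b=np.load('pics/t9.npz')['image']
tpl=a[170:208,373:424]
r=cv2.matchTemplate(b[150:230,350:450],tpl,cv2.TM_CCOEFF_NORMED);_,v,_,l=cv2.minMaxLoc(r);print(v,(l[0]+350-373,l[1]+150-170))
if v>.8 and abs(l[0]-23)<=6 and abs(l[1]-20)<=6: print(arm.sign_off())
E
```

```text
0.952103853225708 (0, 1)
the job is handed in; nothing more can be done
None
```

All six shards are in the scrap bin, the scraper is back upright in the middle of its cork pad and released, and I handed the job in at about 20.5 s; no verdict came back.

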